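# Set the bench length stop to the yellow marker

### The job

Set the length stop for the next batch: take the red grip of the sliding carriage and slide it along its rail until its red pointer stands opposite the middle of the yellow marker clip (not the blue one), then let go. Do not shift the pine block or the tub of rivets.

Things in the scene. Friction and masses are not known exactly. Their poses are not given: they have to be found in the camera images.
- stop_carriage: Steel carriage, top 47 mm over the table, on a level rail; slides 120 mm either way from mid-rail (starts near it) to 46 mm high end stops, about 3 N friction, stays where left. Red grip on top: 24 mm along the rail, 36 across, 47 to 99 mm over the table. Origin: at table height under the grip's centre; y along the rail, z up, -x towards the red pointer (tip 49 mm out, 28 up, y = 0).
- yellow_clip: Yellow clip fixed on the front edge of the rail's fixed wooden board (340 x 110 x 18 mm): 24 mm along the rail, top 34 mm over the table, black line at its middle, 50 to 90 mm from mid-rail; a blue twin stands towards the other end. Origin: its middle, on the board's top face; axes as the carriage's. When the pointer is opposite it, the carriage's origin has the same y and is 59 mm along +x.
- pine_block: Loose pine spacer block, 45 x 110 x 40 mm, lying flat beyond the right end of the rail's board, not to be moved. Origin: centre of its underside, long side along its y.
- rivet_tub: Loose pale plastic tub with red rivets, 87 mm across, 57 mm high, standing beyond the left end of the rail's board, not to be moved. Origin: centre of its underside.

How it is judged:
At the end, for the whole second after the job is handed in: The carriage is at rest with its pointer opposite the yellow clip: within 12 mm of the clip's middle along the rail (anywhere across the clip's width) (y of stop_carriage in the frame of yellow_clip between -0.012 and 0.012 m and linear speed of stop_carriage below 0.01 m/s); the robot touches nothing.
It fails at once if the pine block is shifted by more than 20 mm (distance of pine_block from where it was at the start of the episode above 0.02 m).
It fails at once if the rivet tub is shifted by more than 20 mm (distance of rivet_tub from where it was at the start of the episode above 0.02 m).
It also fails if it takes over 27 s, if anything falls off the work surface, if the arm or the gripper's body presses on something with over 40 N, if the wrist force passes 120 N, or if a joint passes its speed limit or range.

### The arm

A 6-joint arm with a two-finger parallel gripper is mounted at the origin on the work surface; the furniture and walls round the work are solid. World frame = base frame: x ahead of the robot, y to its left, z up, the work surface at z = 0. Lengths are in m, angles in rad, forces in N, time in s.
With the tool pointing down it reaches from about 0.3 to 0.75 m from the base axis. Payload 8.5 kg.
Tool frame: the origin (TCP) lies at the centre of the arm's flange, where the gripper is bolted on; the fingertips stand 173 mm ahead of it and the grasp point (between the pads) lies 155 mm ahead of it; z points along the fingers, y is the line along which they close (so a half turn about z gives the same grasp; the last joint's range is limited). The gripper opens to 85 mm and grips with 20 to 120 N. Pads are 22 mm wide; open, the fingers measure 114 mm over their backs; the gripper's body (76 mm by 85 mm) begins 54 mm behind the grasp point. The pads swing forward as they close: fully open they stand 13 mm farther back than shut.
Start: joints at [1.096, 0.381, 1.297, -0, 1.464, -0.215], TCP at [0.141, 0.532, 0.405] pointing down, gripper open.
Joint ranges: [-3.11, 3.11], [-0.89, 2.33], [0.22, 2.48], [-1.42, 4.56], [0.17, 2.85], [-2.88, 2.88]. Speed limits (rad/s): [2.39, 2.39, 3.14, 3.14, 3.14, 3.14].

### API

Orientations are given as a rotation vector (axis times angle).
In Python, from plant import env, viewer gives the robot as it stands.
- The arm moves only by the tool move_arm, never from a script. Its argument "series" is a list of rows, each a list of 7 numbers: the shift along the world's x, y, z in m, then the turn, a rotation vector about the world's x, y, z in rad, then the finger opening in m, from 0 to 0.0854. A call has 1 to 12 rows; each row is the pose to reach, as a shift and turn from the pose commanded when the call began; what a row does not reach only later rows make up. A row lasts 1/12 s, in which the tool goes at most 41.7 mm and 7.16 degrees, less where a joint would pass 70% of its speed; a pose out of reach is approached as far as the arm can. A call with a gripper value outside its range is refused whole. The fingers move at their own pace and stop on an object; the grip force is fixed at half the most. Time passes only in rows, so rows that repeat a pose let the fingers close. It gives the time, the measured TCP pose, the force, the opening and the grip force at its end, in the units of the state.
- env.state(): the state, without advancing time (a new reading comes with each control period).
- viewer.grab_frame(name): name is "scene" or "top" or "wrist"; returns a dict with "frame" (400x640x3 uint8, red, green, blue), "vertical_fov" (degrees; the focal length in pixels is half the picture's height over the tangent of half this angle, whatever the lens; pixels are square), "cx", "cy" (the principal point, pixels), "cam_to_world" (4x4, takes a point from camera to world coordinates); the wrist camera has in their place "T_tool_cam" (4x4, takes a point from camera to tool coordinates, whose origin is the TCP and whose axes are the flange's). Camera axes: x right, y down, z forward; pixel columns grow to the right and rows downward; lengths in m; the calibration is good to about 2 mm. A picture is of the moment at which its call begins: read the wrist's pose just before it. There is no depth.
- env.job_done(): hands the job in; it is judged then, once.
The state is a dict: "time_s": time; "qpos": joint angles; "qd": joint speeds; "joint_efforts": joint torques, N m; "tool_pos": TCP position; "ee_rot": TCP orientation; "wrist_force": force on the tool from outside, world axes, zero at the start; "moment": the same for the moment, N m; "opening": opening from 0.0 (shut) to 1.0 (fully open); "finger_force": force on a finger pad.
Only numpy, scipy, OpenCV 4.12 (cv2) and the standard library are available. Lean on these libraries where they do the work, as an engineer would, in place of code of your own. Each camera call takes 0.05 s, during which the arm holds its last target. There are 200 camera calls.

## Working session

There is one attempt and no reset: what is moved stays moved. The work goes in short steps, Python scripts to look and compute and a tool call to move; the robot and the scene stay as the last step left them, time stands still between calls to the robot, and variables do not carry over. Pictures are saved under pics/ and viewed, at most 10 in all, crops included, and the job is handed in when it is done.

Besides the shell and the picture viewer there is one more tool, called after ">>>" as name(argument=value, ...) on one line, values as JSON. move_arm: Moves the arm, as the interface text tells. Its arguments: {"type":"object","properties":{"series":{"type":"array","items":{"type":"array","items":{"type":"number"}}}},"required":["series"]}

```bash
mkdir -p pics; cat > h.py <<'E'
import numpy as np, cv2, json
from scipy.spatial.transform import Rotation as R
from plant import env, viewer
def grab(name, fn):
    s=env.state(); d=viewer.grab_frame(name)
    cv2.imwrite(f'pics/{fn}.png', np.asarray(d['frame'])[:,:,::-1])
    if name=='wrist':
        T=np.eye(4); T[:3,:3]=R.from_rotvec(s['ee_rot']).as_matrix(); T[:3,3]=s['tool_pos']
        M=T@np.array(d['T_tool_cam'])
    else: M=np.array(d['cam_to_world'])
    f=200/np.tan(np.radians(d['vertical_fov'])/2)
    np.savez(f'pics/{fn}.npz',M=M,f=f,c=[d['cx'],d['cy']])
def pt(fn,u,v,z):
    d=np.load(f'pics/{fn}.npz'); M=d['M']
    r=M[:3,:3]@np.array([(u-d['c'][0])/d['f'],(v-d['c'][1])/d['f'],1.])
    return M[:3,3]+r*(z-M[2,3])/r[2]
E
python3 - <<'E'
from h import *
grab('top','top1'); grab('scene','scene1')
print(env.state())
for n in('top1','scene1'): print(np.load(f'pics/{n}.npz')['M'].round(3))
E
```

```text
{'time_s': 0.1, 'qpos': array([ 1.09570771e+00,  3.81130898e-01,  1.29816618e+00,  2.55972968e-05,
        1.46359932e+00, -2.15276839e-01]), 'qd': array([ 0.00022505, -0.00145528, -0.00276045, -0.00018126, -0.00111624,
       -0.00115791]), 'joint_efforts': array([ 4.43182653e-03, -4.49214292e+01, -2.31657797e+01, -1.18879589e-04,
        3.63507468e-03, -6.79776440e-05]), 'tool_pos': array([0.14126258, 0.5315064 , 0.40417849]), 'ee_rot': array([-4.06908466e-01, -3.11465956e+00,  1.91330139e-03]), 'wrist_force': array([-0.00312629,  0.24512673,  0.50475625]), 'moment': array([ 0.02147437,  0.02568247, -0.03903369]), 'finger_force': 0.0, 'opening': 1.0004449588868043}
[[-1.000e-03 -9.810e-01  1.930e-01  2.260e-01]
 [-1.000e+00  3.000e-03  8.000e-03  4.800e-02]
 [-9.000e-03 -1.930e-01 -9.810e-01  1.346e+00]
 [ 0.000e+00  0.000e+00  0.000e+00  1.000e+00]]
[[ 0.477 -0.48   0.736 -0.432]
 [-0.879 -0.269  0.395 -0.414]
 [ 0.008 -0.835 -0.55   0.751]
 [ 0.     0.     0.     1.   ]]
```

View pics/top1.png

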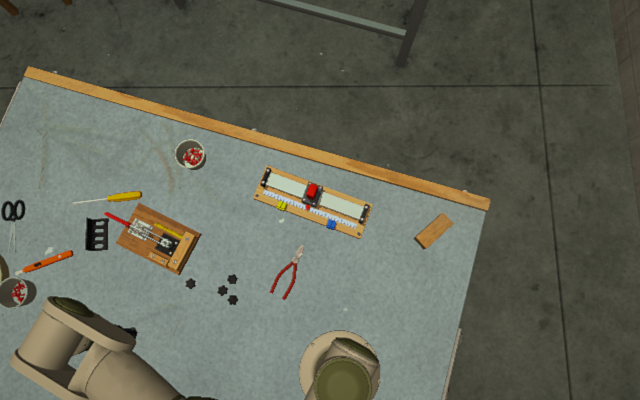

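View pics/scene1.png

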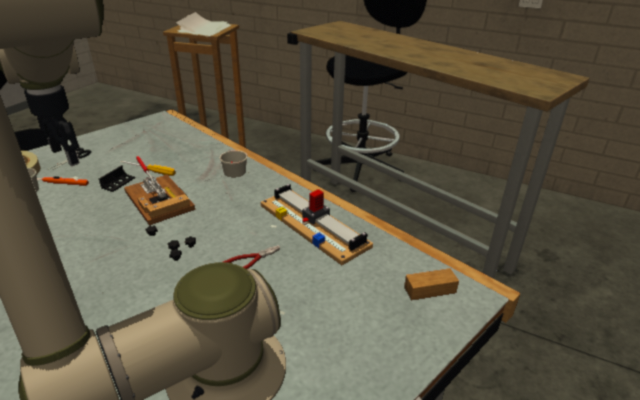

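The top view shows the red grip near (313,190), the yellow clip near (282,206) and the blue clip near (332,224). The tub is at (190,154) and the pine block at (434,231). I'll enlarge the rail area.

```bash
python3 - <<'E'
from h import *
im=cv2.imread('pics/top1.png')[155:245,245:380]
cv2.imwrite('pics/crop1.png',cv2.resize(im,None,fx=5.9,fy=5.9,interpolation=cv2.INTER_CUBIC))
E
```

```text
(no output)
```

View pics/crop1.png

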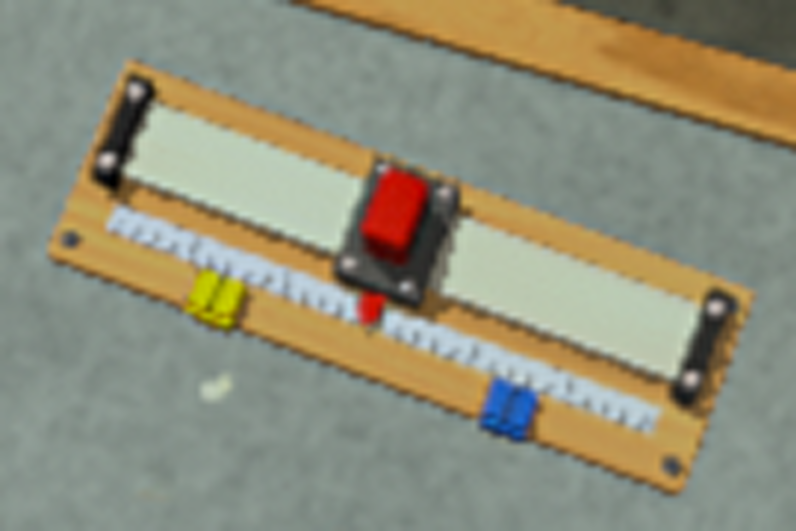

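```bash
python3 - <<'E'
from h import *
P=lambda u,v,z: pt('top1',245+(u+.5)/5.9-.5,155+(v+.5)/5.9-.5,z)
c=[P(*a,.018) for a in((128,60),(755,292),(682,493),(50,258))]
print(np.round(c,4),[np.linalg.norm(c[i]-c[(i+1)%4]).round(4) for i in range(4)])
yd=(c[0]-c[1]+c[3]-c[2]); yaw=np.arctan2(yd[1],yd[0])-np.pi/2
print('yaw',yaw,np.degrees(yaw))
ex=np.array([np.cos(yaw),np.sin(yaw),0]);ey=np.array([-ex[1],ex[0],0])
mid=np.mean(c,0)
for n,p in dict(mid=mid,tip=P(368,322,.028),yel=P(216,297,.034),blue=P(510,408,.034),grip=P(401,203,.099),bolt1=P(382,168,.047),b2=P(445,192,.047),b3=P(348,262,.047),b4=P(410,290,.047)).items(): print(n,p.round(4),'loc',((p-mid)@ex).round(4),((p-mid)@ey).round(4))
print('ex,ey',ex,ey)
t=pt('top1',190,150,.057);b=pt('top1',434,228,.04);print(t,b)
s=env.state();print(R.from_rotvec(s['ee_rot']).as_matrix().round(3))
E
```

```text
[[ 0.5908  0.2138  0.018 ]
 [ 0.4703 -0.1012  0.018 ]
 [ 0.3701 -0.063   0.018 ]
 [ 0.4885  0.2507  0.018 ]] [np.float64(0.3372), np.float64(0.1072), np.float64(0.3353), np.float64(0.1088)]
yaw -0.36319746892399607 -20.809682099178847
mid [0.4799 0.0751 0.018 ] loc 0.0 0.0
tip [0.4539 0.0912 0.028 ] loc -0.03 0.0058
yel [0.4655 0.1659 0.034 ] loc -0.0457 0.0798
blue [0.4101 0.0215 0.034 ] loc -0.0462 -0.0749
grip [0.4984 0.0735 0.099 ] loc 0.0179 0.0051
bolt1 [0.5275 0.0839 0.047 ] loc 0.0413 0.0252
b2 [0.5153 0.053  0.047 ] loc 0.0409 -0.0081
b3 [0.4804 0.1004 0.047 ] loc -0.0086 0.0239
b4 [0.4664 0.0701 0.047 ] loc -0.0109 -0.0095
ex,ey [ 0.93476566 -0.35526493  0.        ] [0.35526493 0.93476566 0.        ]
[0.62552161 0.4334721  0.057     ] [ 0.39632911 -0.27234544  0.04      ]
[[-0.966  0.257 -0.001]
 [ 0.257  0.966 -0.001]
 [ 0.    -0.001 -1.   ]]
```

Sizes agree with the given ones: the board measures 0.337 x 0.108 m, the clip is at +80 mm and the carriage at about +6 mm. The carriage has to go about 74 mm along +y of the rail, whose yaw is -20.8°. I'll approach above the grip.

>>> move_arm(series=[[0.012,-0.015,0,0,0,-0.01,0.085],[0.035,-0.045,0,0,0,-0.02,0.085],[0.058,-0.075,0,0,0,-0.03,0.085],[0.082,-0.106,0,0,0,-0.04,0.085],[0.105,-0.136,0,0,0,-0.05,0.085],[0.128,-0.166,0,0,0,-0.06,0.085],[0.152,-0.196,0,0,0,-0.07,0.085],[0.175,-0.226,0,0,0,-0.08,0.085],[0.198,-0.256,0,0,0,-0.09,0.085],[0.222,-0.286,0,0,0,-0.1,0.085],[0.245,-0.316,0,0,0,-0.104,0.085],[0.268,-0.346,0,0,0,-0.104,0.085]])

```text
time_s: 1.1
tool_pos: [0.41, 0.1838, 0.4046]
ee_rot: [-0.569, -3.089, 0.0]
wrist_force: [0.8, 1.6, 0.1]
opening: 0.995
finger_force: 0.0
```

>>> move_arm(series=[[0.023,-0.03,-0.01,0,0,0,0.085],[0.046,-0.06,-0.02,0,0,0,0.085],[0.065,-0.085,-0.035,0,0,0,0.085],[0.08,-0.102,-0.05,0,0,0,0.085],[0.087,-0.111,-0.06,0,0,0,0.085],[0.087,-0.111,-0.06,0,0,0,0.085],[0.087,-0.111,-0.06,0,0,0,0.085],[0.087,-0.111,-0.06,0,0,0,0.085]])

```text
time_s: 1.77
tool_pos: [0.4956, 0.0756, 0.3454]
ee_rot: [0.566, 3.09, 0.0]
wrist_force: [0.1, -0.4, 0.3]
opening: 0.994
finger_force: 0.0
```

```bash
python3 - <<'E'
from h import *
grab('wrist','w1'); s=env.state(); print(s['time_s'],s['tool_pos'],R.from_rotvec(s['ee_rot']).as_matrix().round(3))
E
```

```text
1.8167 [0.4956049  0.07571156 0.3456497 ] [[-0.935  0.354  0.001]
 [ 0.354  0.935  0.   ]
 [-0.001  0.001 -1.   ]]
```

View pics/w1.png

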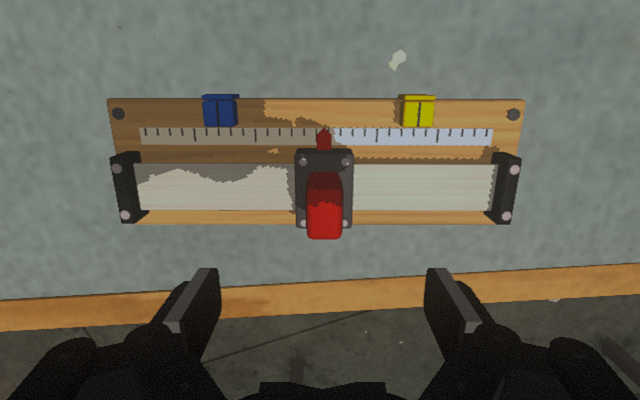

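The wrist view shows the pointer tip at (324,130), the yellow clip's line at (418,111) and the blue clip at (220,110). The grip's top is centred at (324,220), between the fingers.

```bash
python3 - <<'E'
from h import *
c=[pt('w1',*a,.018) for a in((108,99),(523,99),(523,223),(112,224))]
print([np.linalg.norm(c[i]-c[(i+1)%4]).round(4) for i in range(4)])
yd=c[1]-c[0]; yaw=np.arctan2(yd[1],yd[0])-np.pi/2; print(np.degrees(yaw))
ex=np.array([np.cos(yaw),np.sin(yaw),0]);ey=np.array([-ex[1],ex[0],0])
tip=pt('w1',324,130,.028); yel=pt('w1',418,98,.034); g=pt('w1',324.5,220,.099); y2=pt('w1',417,126,.018)
print(tip,yel,y2,g,'d',(yel-tip)@ey,(y2-tip)@ey,(g-tip)@ey,(g-tip)@ex,ey)
s=env.state();print('grip-tcp',g-s['tool_pos'],((g-s['tool_pos'])@ex,(g-s['tool_pos'])@ey))
E
```

```text
[np.float64(0.3328), np.float64(0.1088), np.float64(0.3687), np.float64(0.1093)]
-20.743956610008684
[0.45575447 0.09362407 0.028     ] [0.45782515 0.16897341 0.034     ] [0.48097095 0.1657795  0.018     ] [0.5014516  0.07631354 0.099     ] d 0.07119805468030549 0.0764092681316244 -2.752628955831387e-06 0.04886596359413859 [0.3541924  0.93517257 0.        ]
grip-tcp [ 0.0058467   0.00060198 -0.2466497 ] (np.float64(0.005254461558059879), np.float64(0.0026338124789016593))
```

>>> move_arm(series=[[0.003,0,-0.01,0,0,0,0.085],[0.005,0.001,-0.03,0,0,0,0.085],[0.005,0.001,-0.055,0,0,0,0.085],[0.005,0.001,-0.08,0,0,0,0.085],[0.005,0.001,-0.098,0,0,0,0.085],[0.005,0.001,-0.108,0,0,0,0.085],[0.005,0.001,-0.11,0,0,0,0.06],[0.005,0.001,-0.11,0,0,0,0.04],[0.005,0.001,-0.11,0,0,0,0.03],[0.005,0.001,-0.11,0,0,0,0.01],[0.005,0.001,-0.11,0,0,0,0.01],[0.005,0.001,-0.11,0,0,0,0.01]])

```text
time_s: 2.82
tool_pos: [0.5014, 0.0756, 0.2356]
ee_rot: [0.568, 3.088, 0.0]
wrist_force: [-1.6, 0.5, 6.3]
opening: 0.272
finger_force: 58.8
```

>>> move_arm(series=[[0,0,0,0,0,0,0.01],[0,0,0,0,0,0,0.01],[0,0,0,0,0,0,0.01],[0,0,0,0,0,0,0.01],[0,0,0,0,0,0,0.01]])

```text
time_s: 3.23
tool_pos: [0.5014, 0.0756, 0.2356]
ee_rot: [0.568, 3.088, 0.0]
wrist_force: [-1.1, 1.0, 6.6]
opening: 0.273
finger_force: 58.9
```

The grip is held (opening about 23 mm). Slide 74 mm along the rail.

>>> move_arm(series=[[0.0014,0.0037,0,0,0,0,0.01],[0.0042,0.0112,0,0,0,0,0.01],[0.0078,0.0206,0,0,0,0,0.01],[0.0113,0.0299,0,0,0,0,0.01],[0.0149,0.0393,0,0,0,0,0.01],[0.0184,0.0486,0,0,0,0,0.01],[0.0216,0.057,0,0,0,0,0.01],[0.0241,0.0636,0,0,0,0,0.01],[0.0255,0.0673,0,0,0,0,0.01],[0.0262,0.0692,0,0,0,0,0.01],[0.0262,0.0692,0,0,0,0,0.01],[0.0262,0.0692,0,0,0,0,0.01]])

```text
time_s: 4.23
tool_pos: [0.5278, 0.145, 0.2357]
ee_rot: [0.568, 3.087, 0.002]
wrist_force: [-0.2, 2.1, 5.1]
opening: 0.272
finger_force: 58.9
```

```bash
python3 - <<'E'
from h import *
grab('wrist','w2')
E
```

```text
(no output)
```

View pics/w2.png

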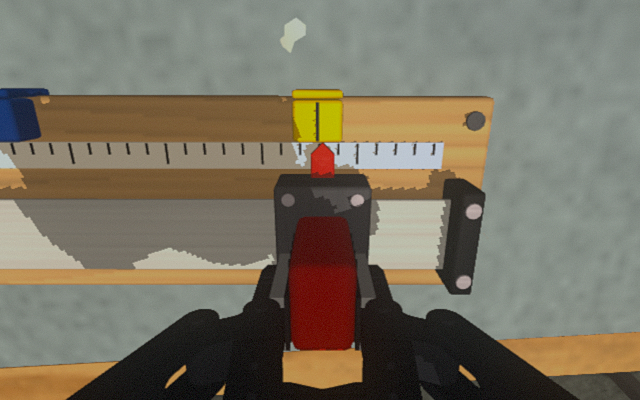

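The pointer tip is at (322,145) and the clip's line at (318,130), about 2 mm apart, where 24 mm spans 49 px. I'll correct by 2 mm, open, rise and look.

>>> move_arm(series=[[-0.0007,-0.0018,0,0,0,0,0.01],[-0.0007,-0.0018,0,0,0,0,0.01],[-0.0007,-0.0018,0,0,0,0,0.01],[-0.0007,-0.0018,0,0,0,0,0.03],[-0.0007,-0.0018,0,0,0,0,0.05],[-0.0007,-0.0018,0,0,0,0,0.07],[-0.0007,-0.0018,0,0,0,0,0.085],[-0.0007,-0.0018,0,0,0,0,0.085],[-0.0007,-0.0018,0,0,0,0,0.085],[-0.0007,-0.0018,0,0,0,0,0.085],[-0.0007,-0.0018,0,0,0,0,0.085],[-0.0007,-0.0018,0,0,0,0,0.085]])

```text
time_s: 5.28
tool_pos: [0.5268, 0.1429, 0.2347]
ee_rot: [-0.568, -3.09, 0.0]
wrist_force: [-0.1, -0.0, -0.9]
opening: 0.992
finger_force: 0.0
```

>>> move_arm(series=[[0,0,0.005,0,0,0,0.085],[0,0,0.02,0,0,0,0.085],[0,0,0.04,0,0,0,0.085],[0,0,0.065,0,0,0,0.085],[0,0,0.09,0,0,0,0.085],[0,0,0.11,0,0,0,0.085],[0,0,0.12,0,0,0,0.085],[0,0,0.12,0,0,0,0.085],[0,0,0.12,0,0,0,0.085]])

```text
time_s: 6.03
tool_pos: [0.5266, 0.1429, 0.3549]
ee_rot: [0.568, 3.089, 0.0]
wrist_force: [-0.3, 0.1, -0.6]
opening: 0.996
finger_force: 0.0
```

```bash
python3 - <<'E'
from h import *
grab('wrist','w3')
E
```

```text
(no output)
```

View pics/w3.png

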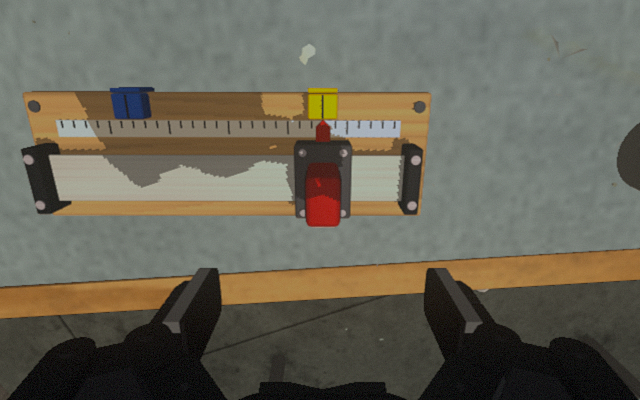

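The pointer tip (322,122) now lines up with the yellow clip's line (322,103), and the gripper is clear.

```bash
python3 -c "
from plant import env
print(env.job_done())"
```

```text
the job is handed in; nothing more can be done
None
```

The carriage is set with its pointer opposite the yellow clip's middle line, within about 1 mm in the last wrist picture; I let go, kept the arm away from the block and tub, and handed the job in at about 6 s (no verdict was returned).

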